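Ready the blue sampling line

ROBOT

A 6-joint arm with a two-finger parallel gripper is mounted at the origin on the work surface. World frame = base frame: x ahead of the robot, y to its left, z up, the work surface at z = 0. Lengths are in m, angles in rad, forces in N, time in s.
With the tool pointing down it reaches from about 0.35 to 0.775 m from the base axis. Payload 7.3 kg.
Tool frame: the origin (TCP) lies at the very end of the fingers, on their centre line; the grasp point (between the pads) lies 19 mm behind it (robot.tcp_to_grasp is the distance from the TCP to the grasp point, in m); x points along the fingers, y is the direction in which the jaws open and shut, and the axes are right-handed (so a half turn about x gives the same grasp; the last joint's range is limited). The gripper opens to 92 mm and grips with 3 to 60 N. Pads are 19 mm wide; open, the fingers measure 130 mm over their backs; the gripper's body (75 mm by 190 mm) begins 47 mm behind the grasp point.
Start: joints at [-1.433, 0.342, 1.524, -0, 1.275, -0.146], TCP at [0.147, -0.504, 0.227] pointing down, gripper open.
Joint ranges: [-2.53, 2.53], [-0.77, 2.02], [0.04, 2.7], [-1, 4.14], [0.28, 2.66], [-3.11, 3.11]. Speed limits (rad/s): [2.57, 2.57, 3.14, 3.14, 3.14, 3.14].

INTERFACE

Orientations are given as [roll, pitch, yaw] about the fixed x, y, z axes, in that order (R = Rz(yaw) Ry(pitch) Rx(roll)).
In Python, from cell import robot gives the robot as it stands.
- The arm moves only by the tool move_arm, never from a script. Its argument "increments" is a list of rows, each a list of 4 numbers: the shift along the tool's x, y, z normalised to -1 to 1, where 1 is 40 cm, then the turn about the tool's x normalised to -1 to 1, where 1 is 60 degrees. In form: [[dx, dy, dz, twist], ...]. A call has 1 to 5 rows; each row is the pose to reach, as a shift and turn from the pose commanded when the call began, along the tool's axes at that moment; what a row does not reach only later rows make up. A row lasts 1/8 s, in which the tool goes at most 62.5 mm and 10.7 degrees, less where a joint would pass 70% of its speed; a pose out of reach is approached as far as the arm can. A call with a number of a shift or a turn outside -1 to 1 is refused whole. A call with a gripper value outside its range is refused whole. "gripper" is the closure, from 0 (fully open) to 1 (shut), set as the call begins (left out, the last holds). The fingers move at their own pace and stop on an object; "squeeze" is the grip in N (left out, the last holds). Time passes only in rows, so rows that repeat a pose let the fingers close. It gives the time, the measured TCP pose, the force and the opening at its end, in the units of the state.
- robot.observe(): the state, without advancing time (a new reading comes with each control period).
- robot.read_camera(name): name is "scene" or "top" or "wrist"; returns the picture (400x640x3 uint8, red, green, blue); there is no depth.
- robot.camera_params(name): a dict with "fx", "fy", "cx", "cy" (pixels), "R" (3x3) and "t" (3): a world point X has camera coordinates R X + t; the wrist camera has in their place "tool_from_camera" (4x4, takes a point from camera to tool coordinates, whose origin is the TCP and whose axes are the tool frame's). Camera axes: x right, y down, z forward; pixel columns grow to the right and rows downward; lengths in m; the calibration is good to about 2 mm. A picture is of the moment at which its call begins: read the wrist's pose just before it. camera_params takes no time and is no camera call.
- robot.hand_in(): hands the job in, once; it reports no verdict.
The state is a dict: "time": time; "qpos": joint angles; "qvel": joint speeds; "joint_efforts": joint torques, N m; "tool_pos": TCP position; "tool_rot": TCP orientation; "contact_force": force on the tool from outside, world axes, zero at the start; "torque": the same for the moment, N m; "opening": finger opening in m.
Only numpy, scipy, OpenCV 4.12 (cv2) and the standard library are available. Lean on these libraries where they do the work, as an engineer would, in place of code of your own. Each camera call takes 0.05 s, during which the arm holds its last target.

TASK

Swing the station's outlet over the beaker, then open the blue-wheeled valve fully: turn its handwheel counterclockwise, letting the hand rise with the stem, until it comes up gently against its stop, and then turn it back a quarter turn so that it cannot seize open. Feel for the stop and do not force the wheel past it, do not press down or pull up hard on the wheel, and leave the green valve, the beaker and everything else on the bench where they are.

Things in the scene. Friction and masses are not known exactly. Their poses are not given: they have to be found in the camera images.
- station: Fixed two-line sampling station. Origin on the bench under the swivel axis, z up, y along the header pipe (27 mm thick, axis 80 mm up, a valve at y = +150 and -150 mm), -x towards the drip tray (200 x 200 mm, 12 mm high, centre at x = -128 mm). A loose white vial, 62 mm tall, stands on the bench either side of the tray.
- swivel (a point): Point on the outlet's upright swivel axis, level with the tube's run, 176 mm above the bench.
- outlet_grip (a point): Point on the axis of the outlet's level steel tube (16 mm thick, runs level from the swivel axis to 120 mm out, then turns down), 75 mm from the swivel axis, 176 mm up. Its -x axis points outward along the tube, z up. The outlet swings about the swivel axis, 57 degrees either side of the station's -x, against a friction of about 0.25 N m, and stays where it is left.
- outlet_mouth (a point): Centre of the outlet's downward mouth (brass end, 21 mm across), 130 mm from the swivel axis, 128 mm above the bench.
- beaker_rim (a point): Centre of the rim of the loose clear plastic beaker (75 mm across at the rim, 95 mm tall, 90 g), which stands mouth up on the drip tray's grid, 10 mm above the bench.
- blue_wheel (a point): Centre of the blue handwheel (level disc 64 mm across, rim 12 mm deep, 6 mm above and below this point). Rises with the stem; its axes do not turn. Counterclockwise from above opens and lifts it 12 mm a turn, against 0.2 to 0.3 N m. Left part open, 0.6 to 1 turn short of its stop; the stop is hard. A torque at the wheel of 0.4 to 0.8 N m tells that it is there.
- blue_gland (a point): Top centre of the blue valve's brass gland nut, on the stem's axis below the wheel, 133 mm above the bench. The gland sits in a rubber bush and gives with the stem and wheel: 1 mm along the axis per 8 N of push or pull on the wheel (18 N is hard), and 0.12 rad of twist per 1.2 N m of torque on the wheel (more is forcing it).
- valve_blue: Blue-wheeled globe valve in the station's header pipe, brass. Origin on the bench under its stem; z up along the stem, y along the pipe (axis 80 mm up). The two valves are alike and sit 150 mm either side of the swivel along the pipe, either way round.
- green_wheel (a point): Centre of the green handwheel, like the blue one but shut (147 mm above the bench); not to be turned.
- valve_green: Green-wheeled globe valve in the station's header pipe, brass. Origin on the bench under its stem; z up along the stem, y along the pipe (axis 80 mm up). The two valves are alike and sit 150 mm either side of the swivel along the pipe, either way round.
- reagent: Amber glass bottle, 72 mm across, 145 mm tall, orange cap. A loose bystander; origin under its middle.
- vial1: White vial, 28 mm across, 62 mm tall, beside the drip tray. A loose bystander; origin under its middle.
- vial2: White vial, 28 mm across, 62 mm tall, on the tray's other side. A loose bystander; origin under its middle.
- jug: Clear plastic jug, 110 mm across, 130 mm tall. A loose bystander; origin under its middle.
- meter: Black handheld meter, 190 x 78 x 32 mm, lying flat. A loose bystander; origin under its middle.
- bottle: White sample bottle, 66 mm across, 130 mm tall, blue cap. A loose bystander; origin under its middle.
Not all that is in view belongs to the job. What is shaped like the part that bears beaker_rim but red is not meant.

How it is judged:
By the outcome, as a careful person would: the job done as asked, in the order asked, and still so for the second after the job is handed in, with the robot touching nothing.
It also fails if it takes over 72 s, if anything falls off the work surface, if the arm or the gripper's body presses on something with over 40 N, if the wrist force passes 120 N, or if a joint passes its speed limit or range.

## Working session

There is one attempt and no reset: what is moved stays moved. The work goes in short steps, Python scripts to look and compute and a tool call to move; the robot and the scene stay as the last step left them, time stands still between calls to the robot, and variables do not carry over. Pictures are saved under pics/ and viewed, and the job is handed in when it is done.

Besides the shell and the picture viewer there is one more tool, called as name([rows], argument=value, ...), one row to a line, values as JSON. move_arm: Moves the arm, as the interface text tells. Its arguments: {"type":"object","properties":{"increments":{"type":"array","items":{"type":"array","items":{"type":"number"}}},"gripper":{"type":"number"},"squeeze":{"type":"number"}},"required":["increments"]}

```bash
ls; mkdir -p pics; python3 - <<'E'
from cell import robot
import cv2
print(robot.observe())
for n in ("scene","top","wrist"):
    p=robot.camera_params(n); print(n,p)
    im=robot.read_camera(n); cv2.imwrite(f"pics/{n}0.png",im[:,:,::-1])
E
```

```text
pics
{'time': 0.0, 'qpos': array([-1.43299901e+00,  3.42698982e-01,  1.52500360e+00,  2.56987313e-05,
        1.27537968e+00, -1.46015455e-01]), 'qvel': array([ 0.00124593,  0.00107007,  0.00138019, -0.00028724,  0.00013889,
        0.00039933]), 'joint_efforts': array([-3.46255765e-04, -4.31243277e+01, -2.44226432e+01,  7.15763122e-02,
        5.58116147e-02, -1.42140502e-04]), 'tool_pos': array([ 0.14697584, -0.50359637,  0.22606196]), 'tool_rot': array([-1.73330748,  1.56930652,  1.69209045]), 'contact_force': array([-0.42020537, -0.21826807,  0.10738059]), 'torque': array([-0.02527132, -0.00811717, -0.01647206]), 'opening': 0.09204502049255425}
scene {'fx': 492.21644023726736, 'fy': 492.21644023726736, 'cx': 322.65305515008924, 'cy': 205.84357218575886, 'R': array([[-0.80964919,  0.58685211,  0.00853175],
       [ 0.38289006,  0.53915898, -0.75013519],
       [-0.44481839, -0.60407962, -0.66122947]]), 't': array([ 0.40708826, -0.09324841,  1.58466829])}
top {'fx': 431.0478739692705, 'fy': 431.0478739692705, 'cx': 321.42799671250776, 'cy': 196.97096677536484, 'R': array([[ 0.0177303 , -0.9996882 , -0.0175824 ],
       [-0.9974795 , -0.01647729, -0.0690156 ],
       [ 0.06870438,  0.01876176, -0.99746063]]), 't': array([-0.00292108,  0.50261218,  1.52464608])}
wrist {'fx': 325.3272312929755, 'fy': 325.3272312929755, 'cx': 319.0495150353565, 'cy': 203.83351661806995, 'tool_from_camera': array([[-7.55641685e-04, -2.93759565e-01,  9.55879044e-01,
        -1.57991438e-01],
       [ 9.99999514e-01,  3.83901981e-04,  9.08500089e-04,
         6.47262571e-04],
       [-6.33844449e-04,  9.55879266e-01,  2.93759132e-01,
        -7.92084390e-02],
       [ 0.00000000e+00,  0.00000000e+00,  0.00000000e+00,
         1.00000000e+00]])}
```

View pics/scene0.png

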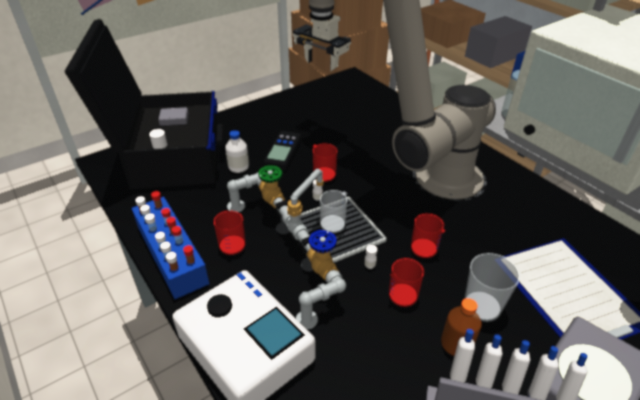

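View pics/top0.png

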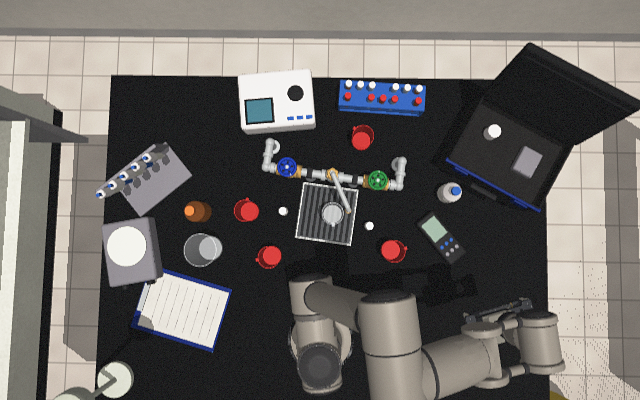

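View pics/wrist0.png

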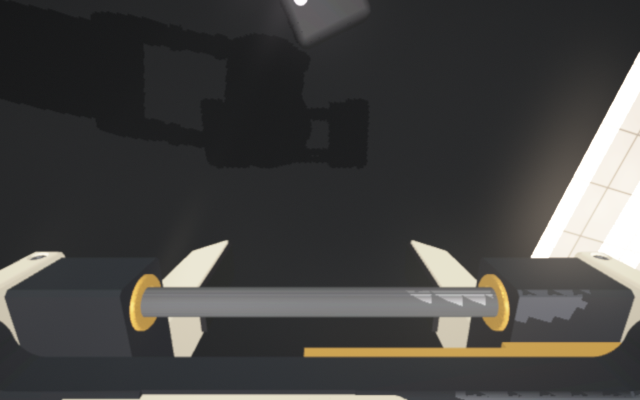

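Top view: blue wheel at about (287,167), green wheel (378,180), swivel (333,174), outlet tip (349,210). The clear beaker is on the tray at (332,214). Possible mistakes for the beaker are the red cups at (362,138), (246,210), (270,257), (393,251), and the clear jug at (203,250), which is off the tray. I'll check enlarged crops.

```bash
python3 - <<'E'
import cv2
a=cv2.imread("pics/top0.png")[125:260,250:420]; cv2.imwrite("pics/topc.png",cv2.resize(a,None,fx=4.5,fy=4.4,interpolation=cv2.INTER_CUBIC)[:600])
a=cv2.imread("pics/scene0.png")[150:290,220:400]; cv2.imwrite("pics/scenec.png",cv2.resize(a,None,fx=4,fy=4,interpolation=cv2.INTER_CUBIC))
E
```

```text
(no output)
```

View pics/topc.png

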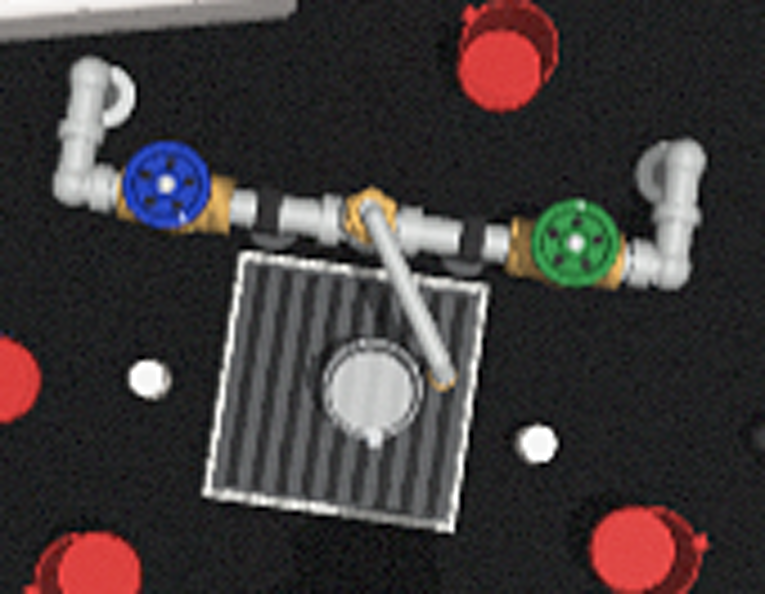

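View pics/scenec.png

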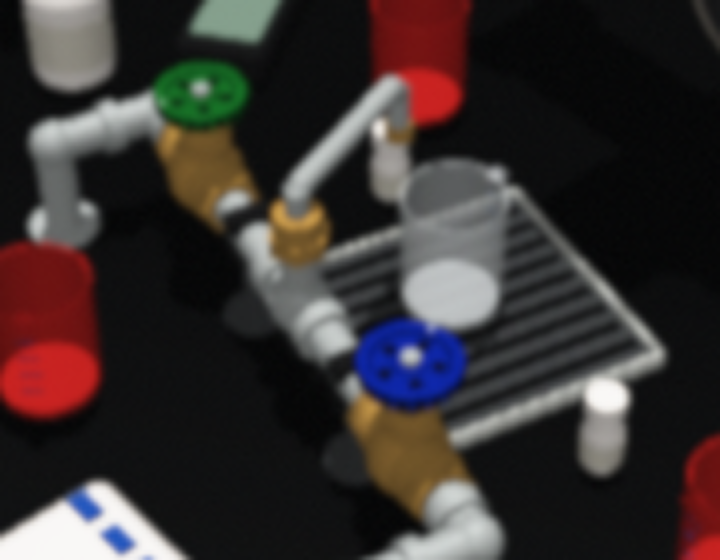

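```bash
cat > h.py <<'E'
from cell import robot
import numpy as np
def tri(obs):
    A=[];b=[]
    for cam,(u,v) in obs:
        p=robot.camera_params(cam);R=p['R'];t=p['t']
        for k,(q,f,c) in enumerate(((u,p['fx'],p['cx']),(v,p['fy'],p['cy']))):
            w=(q-c)/f; A.append(R[k]-w*R[2]); b.append(w*t[2]-t[k])
    A=np.array(A);b=np.array(b);x=np.linalg.lstsq(A,b,rcond=None)[0];return x,(A@x-b)*400
def plane(cam,uv,z):
    p=robot.camera_params(cam);R=p['R'];t=p['t']
    d=R.T@np.array([(uv[0]-p['cx'])/p['fx'],(uv[1]-p['cy'])/p['fy'],1]);c=-R.T@t
    return c+d*(z-c[2])/d[2]
T=lambda u,v:(250+(u+.5)/4.5-.5,125+(v+.5)/4.4-.5)
S=lambda u,v:(220+(u+.5)/4-.5,150+(v+.5)/4-.5)
E
python3 - <<'E'
from h import *
for n,t,s in (("blue",(167,184),(410,357)),("green",(576,243),(200,90)),("bend",(442,372),(398,84)),("swiv",(372,212),(296,188)),("beaker rim",(372,388),(453,180))):
    print(n,*[np.round(q,4) for q in tri([("top",T(*t)),("scene",S(*s))])])
for n,t,z in (("blue",(167,184),.160),("green",(576,243),.150),("swiv",(372,212),.184),("rim",(372,388),.105),("mouth",(442,383),.13),("bend",(440,370),.18),("vialL",(150,380),.062),("vialR",(538,443),.062)):
    print(n,np.round(plane("top",T(*t),z),4))
print("rim scene",plane("scene",S(453,185),.105))
E
```

```text
blue [0.5911 0.118  0.1598] [ 0.0777 -0.0932  0.121   0.009 ]
green [ 0.5528 -0.1796  0.1517] [ 0.112  -0.1545  0.1894  0.022 ]
bend [ 0.4548 -0.0831  0.1737] [ 0.2437 -0.2984  0.3841  0.0304]
swiv [ 0.5709 -0.0313  0.1753] [ 0.1802 -0.2333  0.2934  0.0283]
beaker rim [ 0.4441 -0.0339  0.1183] [ 0.2543 -0.3001  0.3924  0.0266]
blue [0.5909 0.1181 0.16  ]
green [ 0.5526 -0.1795  0.15  ]
swiv [ 0.5692 -0.0308  0.184 ]
rim [ 0.4438 -0.0334  0.105 ]
mouth [ 0.4476 -0.0845  0.13  ]
bend [ 0.4552 -0.0808  0.18  ]
vialL [0.4486 0.1376 0.062 ]
vialR [ 0.4043 -0.1616  0.062 ]
rim scene [ 0.43833961 -0.04281763  0.105     ]
```

```bash
cat >> h.py <<'E'
from scipy.spatial.transform import Rotation as Ro
def st():
    o=robot.observe();R=Ro.from_euler('xyz',o['tool_rot']).as_matrix();return o,R
def yaw_y(R): return np.degrees(np.arctan2(R[1,1],R[0,1]))
def info():
    o,R=st()
    print('t',round(o['time'],2),'p',np.round(o['tool_pos'],4),'x',np.round(R[:,0],4),'yaw of jaw',round(yaw_y(R),2),'q',np.round(o['qpos'],3),'F',np.round(o['contact_force'],2),'M',np.round(o['torque'],3),'op',round(o['opening'],4))
def go(pos,jaw=None,half=True):
    """increments to get to pos, with jaw y axis at world heading jaw (deg)"""
    o,R=st(); d=R.T@(np.array(pos)-o['tool_pos'])/0.4
    tw=0
    if jaw is not None:
        e=yaw_y(R)-jaw   # +twist about tool x (down) lowers heading
        if half: e=(e+90)%180-90
        tw=e/60
    print('inc',np.round(d,4),'twist',round(tw,4))
SW=np.array([.5719,-.0308]); BL=np.array([.5910,.1181]); 
E
python3 - <<'E'
from h import *
info()
go([.503,-.061,.25],90+23.5)
E
```

```text
t 0.15 p [ 0.147  -0.5037  0.2262] x [-2.0e-04  1.1e-03 -1.0e+00] yaw of jaw -73.74 q [-1.433  0.343  1.525 -0.     1.275 -0.146] F [ 0.29 -0.18  0.65] M [-0.047 -0.004 -0.024] op 0.0917
inc [-0.0584 -0.8133 -1.1644] twist -0.1207
```

move_arm([
  [-0.06, -0.09, -0.12, -0.03],
  [-0.06, -0.19, -0.24, -0.06],
  [-0.06, -0.28, -0.38, -0.09],
  [-0.06, -0.37, -0.52, -0.12],
  [-0.06, -0.46, -0.65, -0.12],
], gripper=0.35, squeeze=10)

```text
time: 0.78
tool_pos: [0.3392, -0.2613, 0.2507]
tool_rot: [1.99, 1.57, -0.743]
contact_force: [0.3, -0.1, -0.3]
opening: 0.0601
```

```bash
python3 - <<'E'
from h import *
info()
go([.503,-.061,.25],113.5)
E
```

```text
t 0.78 p [ 0.3392 -0.2613  0.2507] x [ 3.e-04 -3.e-04 -1.e+00] yaw of jaw -66.55 q [-0.836  0.142  1.725  0.     1.274  0.326] F [ 0.28 -0.1  -0.33] M [-0.007 -0.01  -0.083] op 0.0601
inc [ 0.0018 -0.2964 -0.575 ] twist -0.0008
```

move_arm([
  [0, -0.07, -0.13],
  [0, -0.14, -0.26],
])

```text
invalid input at $.increments[0]: expected 4 numbers
```

move_arm([
  [0, -0.07, -0.13, 0],
  [0, -0.14, -0.27, 0],
  [0, -0.22, -0.42, 0],
  [0, -0.296, -0.575, 0],
  [0, -0.296, -0.575, 0],
])

```text
time: 1.4
tool_pos: [0.5035, -0.0597, 0.2501]
tool_rot: [-1.415, 1.57, 2.141]
contact_force: [-0.4, 0.3, 0.8]
opening: 0.0597
```

```bash
python3 - <<'E'
from h import *
import cv2
info()
go([.503,-.061,.157],113.5)
cv2.imwrite("pics/w1.png",robot.read_camera("wrist")[:,:,::-1])
E
```

```text
t 1.4 p [ 0.5035 -0.0597  0.2501] x [-4.e-04  6.e-04 -1.e+00] yaw of jaw -66.28 q [-2.700e-01  2.910e-01  1.531e+00  1.000e-03  1.320e+00  8.870e-01] F [-0.44  0.27  0.75] M [-0.029 -0.021  0.044] op 0.0597
inc [0.2329 0.0026 0.0023] twist 0.0036
```

View pics/w1.png

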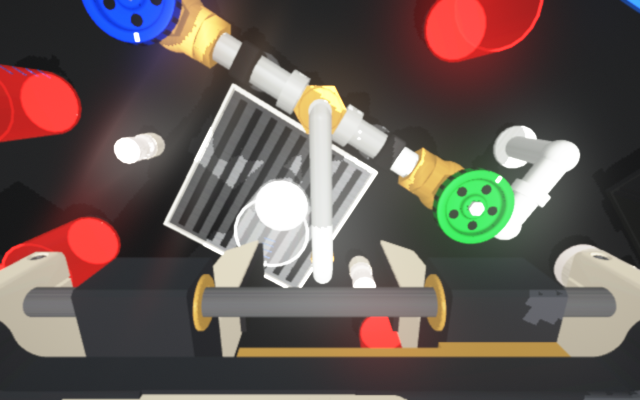

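The wrist view shows the tube running vertically at column 320, centred between the jaws. I'll descend and grip it.

move_arm([
  [0.1, 0, 0, 0],
  [0.2, 0, 0, 0],
  [0.233, 0, 0, 0],
  [0.233, 0, 0, 0],
])

```text
time: 1.95
tool_pos: [0.5017, -0.0635, 0.1575]
tool_rot: [-0.434, 1.57, 3.116]
contact_force: [0.1, -0.0, 0.2]
opening: 0.0595
```

move_arm([
  [0, 0, 0, 0],
  [0, 0, 0, 0],
  [0, 0, 0, 0],
  [0, 0, 0, 0],
  [0, 0, 0, 0],
], gripper=1, squeeze=8)

```text
time: 2.58
tool_pos: [0.502, -0.0626, 0.1576]
tool_rot: [-1.466, 1.571, 2.085]
contact_force: [0.3, -0.2, 2.4]
opening: 0.0154
```

```bash
python3 - <<'E'
from h import *
import cv2
info()
o,R=st()
p=o['tool_pos'][:2]; print(np.degrees(np.arctan2(-(p-SW)[1],-(p-SW)[0])),np.linalg.norm(p-SW))
r=np.linalg.norm(p-SW)
cv2.imwrite("pics/t2.png",robot.read_camera("top")[:,:,::-1])
a0=np.degrees(np.arctan2(-(p-SW)[1],-(p-SW)[0]))
for a in (18,12,6,1.2):
    q=SW-r*np.array([np.cos(np.radians(a)),np.sin(np.radians(a))])
    print(a);go([*q,o['tool_pos'][2]]); print((a0-a)/60)
E
```

```text
t 2.58 p [ 0.502  -0.0626  0.1576] x [-1.e-04  2.e-04 -1.e+00] yaw of jaw -66.53 q [-0.276  0.376  1.679  0.     1.086  0.885] F [ 0.3  -0.2   2.44] M [ 0.013 -0.084  0.09 ] op 0.0154
24.452547281300877 0.07677021665938015
18
inc [ 0.     -0.0217 -0.0007] twist 0
0.10754245468834794
12
inc [ 0.     -0.0415 -0.0037] twist 0
0.20754245468834795
6
inc [ 0.     -0.061  -0.0087] twist 0
0.30754245468834795
1.2
inc [ 0.     -0.0761 -0.0142] twist 0
0.38754245468834797
```

move_arm([
  [0, -0.0217, -0.0007, 0.107],
  [0, -0.0415, -0.0037, 0.207],
  [0, -0.061, -0.0087, 0.307],
  [0, -0.076, -0.0142, 0.387],
  [0, -0.076, -0.0142, 0.387],
])

```text
time: 3.25
tool_pos: [0.4949, -0.0321, 0.1576]
tool_rot: [-0.674, 1.57, 2.473]
contact_force: [-3.2, 2.6, 3.3]
opening: 0.0155
```

```bash
python3 - <<'E'
from h import *
import cv2
info()
for n in ("top","scene"):
    im=robot.read_camera(n)[:,:,::-1]
    a=im[125:260,250:420] if n=="top" else im[150:290,220:400]
    cv2.imwrite(f"pics/{n}3.png",cv2.resize(a,None,fx=4.5 if n=="top" else 4,fy=4.4 if n=="top" else 4,interpolation=cv2.INTER_CUBIC))
cv2.imwrite("pics/w3.png",robot.read_camera("wrist")[:,:,::-1])
E
```

```text
t 3.25 p [ 0.4949 -0.0321  0.1576] x [-6.e-04  5.e-04 -1.e+00] yaw of jaw -89.68 q [-0.22   0.36   1.706  0.     1.077  1.345] F [-3.18  2.55  3.3 ] M [0.415 0.343 0.006] op 0.0155
```

View pics/scene3.png

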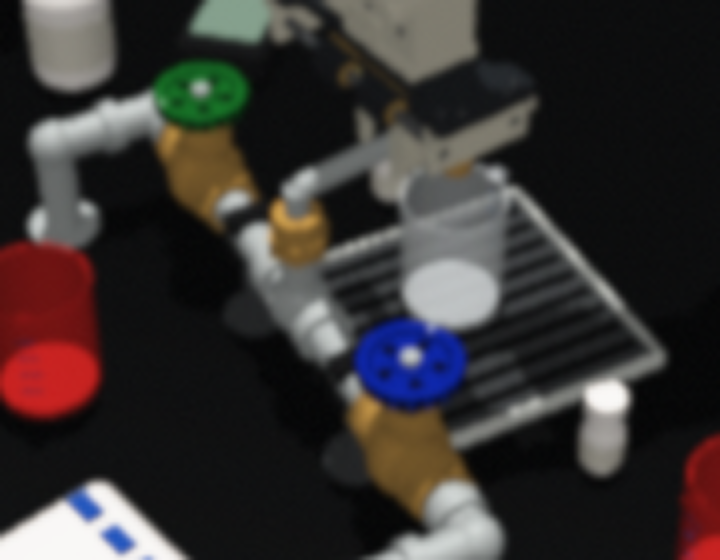

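View pics/w3.png

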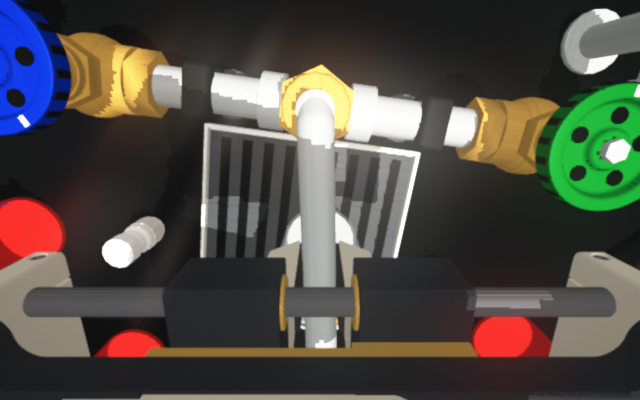

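The outlet has swung, and the scene view shows the brass mouth at about (460,170), over the rim at (453,185). I'll release, lift and check.

move_arm([
  [0, 0, 0, 0],
  [0, 0, 0, 0],
  [0, 0, 0, 0],
  [0, 0, 0, 0],
], gripper=0.4)

```text
time: 3.9
tool_pos: [0.4953, -0.0328, 0.1574]
tool_rot: [1.883, 1.571, -1.254]
contact_force: [-0.7, 0.0, 0.3]
opening: 0.0513
```

move_arm([
  [-0.1, 0, 0, 0],
  [-0.2, 0, 0, 0],
  [-0.28, 0, 0, 0],
  [-0.28, 0, 0, 0],
], gripper=0)

```text
time: 4.4
tool_pos: [0.4964, -0.0329, 0.272]
tool_rot: [2.892, 1.565, -0.245]
contact_force: [1.1, -0.5, -1.1]
opening: 0.0896
```

```bash
python3 - <<'E'
from h import *
import cv2
info()
im=robot.read_camera("scene")[:,:,::-1]
cv2.imwrite(f"pics/scene4.png",cv2.resize(im[150:290,220:400],None,fx=4,fy=4,interpolation=cv2.INTER_CUBIC))
go([.591,.118,.27],None)
o,R=st()
E
```

```text
t 4.4 p [ 0.4964 -0.0329  0.272 ] x [ 0.0055 -0.0014 -1.    ] yaw of jaw -89.76 q [-0.22   0.255  1.521 -0.     1.36   1.346] F [ 1.14 -0.48 -1.09] M [-0.011  0.026  0.06 ] op 0.0896
inc [ 0.0007 -0.3758 -0.2403] twist 0
```

View pics/scene4.png

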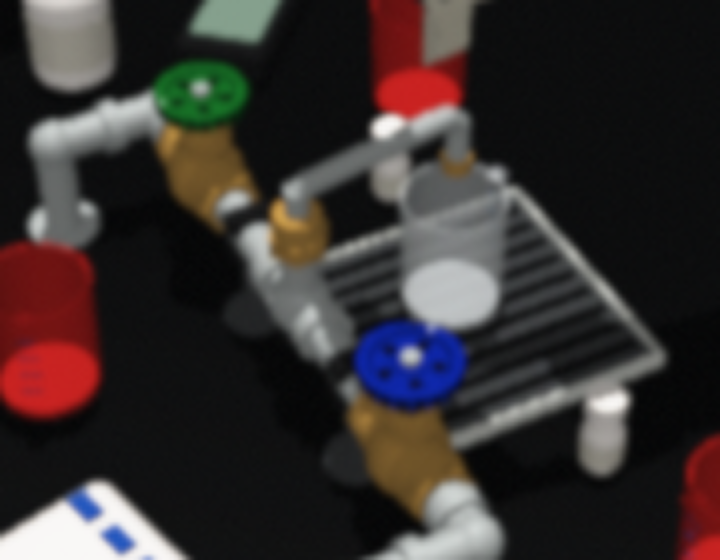

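The mouth's brass end at (457,165) projects to the rim's centre, and the beaker has not moved. Next is the blue wheel.

move_arm([
  [0, -0.08, -0.05, 0.15],
  [0, -0.16, -0.1, 0.3],
  [0, -0.24, -0.15, 0.45],
  [0, -0.32, -0.2, 0.6],
  [0, -0.376, -0.24, 0.75],
])

```text
time: 5.08
tool_pos: [0.5906, 0.1196, 0.2674]
tool_rot: [0.862, 1.568, -3.065]
contact_force: [0.6, 0.0, 0.6]
opening: 0.0915
```

move_arm([
  [0, 0, 0, 0.15],
  [0, 0, 0, 0.3],
  [0, 0, 0, 0.41],
  [0, 0, 0, 0.41],
])

```text
time: 5.58
tool_pos: [0.5901, 0.1181, 0.2678]
tool_rot: [1.319, 1.568, -3.032]
contact_force: [-0.2, 0.4, 0.0]
opening: 0.0923
```

```bash
python3 - <<'E'
from h import *
import cv2
info()
cv2.imwrite("pics/w5.png",robot.read_camera("wrist")[:,:,::-1])
go([.591,.118,.2],None)
E
```

```text
t 5.58 p [0.5901 0.1181 0.2678] x [-2.8e-03 -3.0e-04 -1.0e+00] yaw of jaw -159.3 q [ 0.07   0.463  1.223 -0.     1.458  2.851] F [-0.17  0.43  0.  ] M [0.127 0.01  0.01 ] op 0.0923
inc [ 0.1703 -0.0023 -0.0011] twist 0
```

View pics/w5.png

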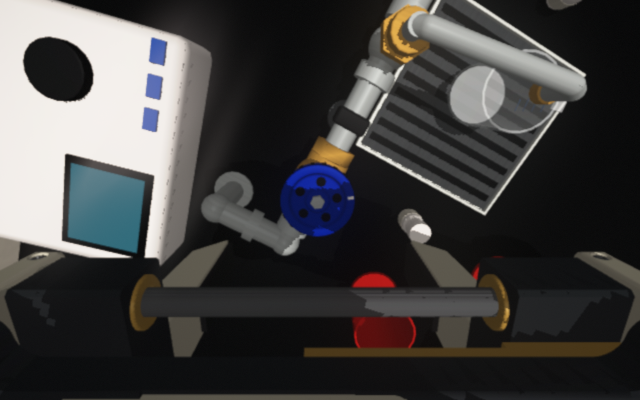

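```bash
cat >> h.py <<'E'
def wrist_plane(uv,z):
    o,R=st();p=robot.camera_params("wrist");M=p['tool_from_camera']
    d=R@M[:3,:3]@np.array([(uv[0]-p['cx'])/p['fx'],(uv[1]-p['cy'])/p['fy'],1]);c=R@M[:3,3]+o['tool_pos']
    return c+d*(z-c[2])/d[2]
E
python3 - <<'E'
from h import *
for uv in ((317.5,202),(280.5,201),(354.5,201),(317,165),(317,237)): print(uv,wrist_plane(uv,.166))
print(wrist_plane((541,94),.128))
# beaker rim ellipse centre approx
print('rim',wrist_plane((523,91),.105))
E
```

```text
(317.5, 202) [0.59138593 0.11635979 0.166     ]
(280.5, 201) [0.62053019 0.12647663 0.166     ]
(354.5, 201) [0.56283609 0.10460638 0.166     ]
(317, 165) [0.6027936  0.08736507 0.166     ]
(317, 237) [0.58062518 0.14600337 0.166     ]
[ 0.44027085 -0.03366363  0.128     ]
rim [ 0.4437062  -0.03590159  0.105     ]
```

```bash
python3 - <<'E'
from h import *
go([.5912,.1172,.2],None);go([.5912,.1172,.138],None)
E
```

```text
inc [ 0.1703 -0.002  -0.0032] twist 0
inc [ 0.3253 -0.0024 -0.0033] twist 0
```

move_arm([
  [0.1, 0, 0, 0.17],
  [0.2, 0, 0, 0.17],
  [0.28, 0, -0.003, 0.17],
  [0.324, 0, -0.003, 0.17],
  [0.324, 0, -0.003, 0.17],
])

```text
time: 6.25
tool_pos: [0.5898, 0.1169, 0.138]
tool_rot: [1.477, 1.567, -3.052]
contact_force: [-0.4, 0.3, 0.6]
opening: 0.092
```

```bash
python3 - <<'E'
from h import *
info();go([.5912,.1172,.138],None)
import cv2
cv2.imwrite("pics/w6.png",robot.read_camera("wrist")[:,:,::-1])
E
```

```text
t 6.25 p [0.5898 0.1169 0.138 ] x [-4.2e-03 -4.0e-04 -1.0e+00] yaw of jaw -169.47 q [ 0.068  0.561  1.425 -0.     1.16   3.026] F [-0.35  0.35  0.57] M [ 0.164  0.006 -0.014] op 0.092
inc [-0.0001 -0.0035  0.0002] twist 0
```

View pics/w6.png

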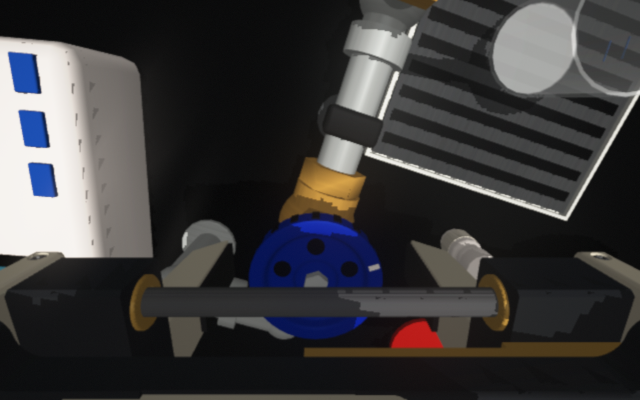

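```bash
python3 - <<'E'
from h import *
for uv in ((316,277),(249,277),(383,277),(316,214)):
  for z in (.155,.161): print(uv,wrist_plane(uv,z))
E
```

```text
(316, 277) [0.59173735 0.11820665 0.155     ]
(316, 277) [0.59231436 0.11483835 0.161     ]
(249, 277) [0.62408995 0.12419207 0.155     ]
(249, 277) [0.6233035  0.12057152 0.161     ]
(383, 277) [0.55935127 0.11221504 0.155     ]
(383, 277) [0.56129315 0.10909924 0.161     ]
(316, 214) [0.59763502 0.08606517 0.155     ]
(316, 214) [0.59796348 0.08405142 0.161     ]
```

move_arm([
  [0, -0.003, 0, 0],
  [0, -0.003, 0, 0],
])

```text
time: 6.55
tool_pos: [0.5928, 0.1173, 0.1409]
tool_rot: [-1.734, 1.569, 0.02]
contact_force: [-0.9, -0.3, -0.0]
opening: 0.0921
```

move_arm([
  [0, 0, 0, 0],
  [0, 0, 0, 0],
  [0, 0, 0, 0],
  [0, 0, 0, 0],
  [0, 0, 0, 0],
], gripper=1, squeeze=20)

```text
time: 7.18
tool_pos: [0.5918, 0.1172, 0.1399]
tool_rot: [1.655, 1.57, -2.875]
contact_force: [-2.6, -0.4, 1.7]
opening: 0.0632
```

```bash
python3 - <<'E'
from h import *
info()
E
```

```text
t 7.17 p [0.5918 0.1172 0.1399] x [-8.e-04 -2.e-04 -1.e+00] yaw of jaw -169.56 q [ 0.069  0.56   1.42  -0.     1.162  3.028] F [-2.58 -0.44  1.68] M [0.028 0.357 0.017] op 0.0632
```

move_arm([
  [-0.0005, 0, 0, -0.1],
  [-0.001, 0, 0, -0.2],
  [-0.0015, 0, 0, -0.3],
  [-0.0015, 0, 0, -0.3],
])

```text
time: 7.68
tool_pos: [0.5923, 0.1173, 0.1405]
tool_rot: [-1.311, 1.571, 0.755]
contact_force: [-1.4, -0.4, 0.7]
opening: 0.0632
```

```bash
cat > s.py <<'E'
from h import *
import cv2,sys
info()
if len(sys.argv)>1: cv2.imwrite(f"pics/{sys.argv[1]}.png",robot.read_camera("wrist")[:,:,::-1])
E
python3 s.py w7
```

```text
t 7.67 p [0.5923 0.1173 0.1405] x [ 2.e-04  2.e-04 -1.e+00] yaw of jaw -151.64 q [0.069 0.56  1.419 0.    1.163 2.715] F [-1.42 -0.36  0.74] M [ 0.133  0.119 -0.241] op 0.0632
```

View pics/w7.png

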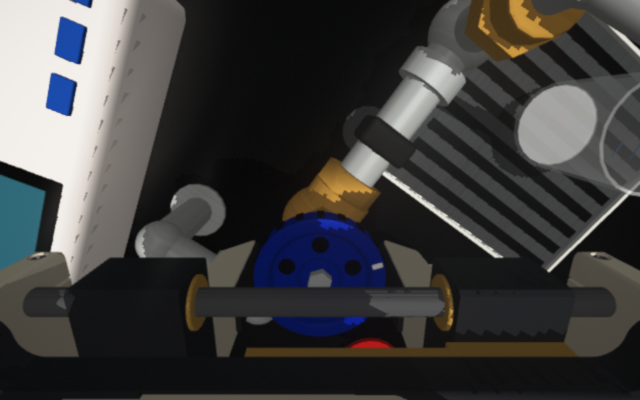

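move_arm([
  [-0.0008, 0, 0, -0.16],
  [-0.0016, 0, 0, -0.32],
  [-0.0024, 0, 0, -0.48],
  [-0.0032, 0, 0, -0.64],
  [-0.004, 0, 0, -0.8],
])

```text
time: 8.35
tool_pos: [0.5929, 0.1183, 0.1423]
tool_rot: [-2.166, 1.568, 0.741]
contact_force: [1.4, 3.6, -0.2]
opening: 0.063
```

```bash
python3 s.py
```

```text
t 8.35 p [0.5929 0.1183 0.1423] x [ 0.002   0.0019 -1.    ] yaw of jaw -103.4 q [0.069 0.558 1.416 0.002 1.165 1.873] F [ 1.44  3.58 -0.16] M [ 0.884 -0.278 -0.331] op 0.063
```

move_arm([
  [-0.0008, 0, 0, -0.16],
  [-0.0016, 0, 0, -0.32],
  [-0.0024, 0, 0, -0.48],
  [-0.0032, 0, 0, -0.64],
  [-0.004, 0, 0, -0.8],
])

```text
time: 8.98
tool_pos: [0.5927, 0.1194, 0.1438]
tool_rot: [-2.58, 1.567, 1.166]
contact_force: [0.6, 8.7, 0.5]
opening: 0.0628
```

```bash
python3 s.py
```

```text
t 8.97 p [0.5927 0.1194 0.1438] x [ 0.0015  0.0036 -1.    ] yaw of jaw -55.39 q [0.07  0.557 1.414 0.004 1.169 1.035] F [0.61 8.72 0.48] M [ 1.377 -0.079 -0.349] op 0.0628
```

move_arm([
  [-0.0008, 0, 0, -0.16],
  [-0.0016, 0, 0, -0.32],
  [-0.0024, 0, 0, -0.48],
  [-0.0032, 0, 0, -0.64],
  [-0.0032, 0, 0, -0.64],
])

```text
time: 9.6
tool_pos: [0.5919, 0.1199, 0.145]
tool_rot: [-2.783, 1.567, 1.63]
contact_force: [-1.0, 9.2, 1.9]
opening: 0.0634
```

```bash
python3 s.py w8
```

```text
t 9.6 p [0.5919 0.1199 0.145 ] x [-2.e-04  4.e-03 -1.e+00] yaw of jaw -17.16 q [0.071 0.555 1.413 0.004 1.173 0.369] F [-1.    9.22  1.87] M [ 1.64   0.198 -0.257] op 0.0634
```

View pics/w8.png

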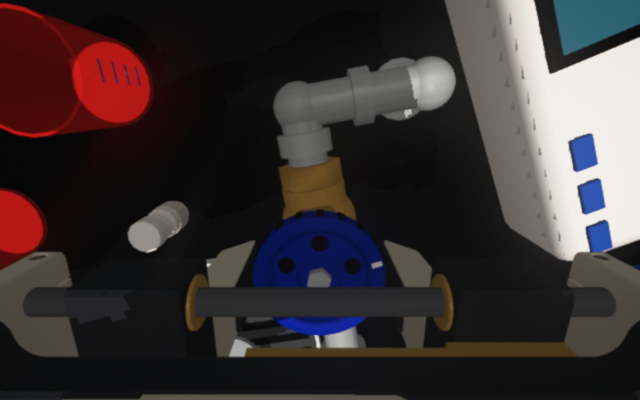

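The wheel turns with the hand: its tick stays at about (376,266). A 9 N side force has built up, so I'll trim that as I go on.

move_arm([
  [-0.001, -0.001, -0.003, -0.16],
  [-0.002, -0.001, -0.003, -0.32],
  [-0.003, -0.001, -0.003, -0.48],
  [-0.003, -0.001, -0.003, -0.48],
])

```text
time: 10.15
tool_pos: [0.5912, 0.1201, 0.1459]
tool_rot: [-2.6, 1.568, 2.316]
contact_force: [-3.1, 5.0, 1.3]
opening: 0.0631
```

```bash
python3 s.py
```

```text
t 10.15 p [0.5912 0.1201 0.1459] x [-0.0021  0.0022 -1.    ] yaw of jaw 11.63 q [ 0.072  0.555  1.412  0.003  1.177 -0.132] F [-3.07  4.95  1.25] M [ 0.912  0.499 -0.211] op 0.0631
```

move_arm([
  [-0.0007, -0.0007, -0.0017, -0.14],
  [-0.0014, -0.0007, -0.0017, -0.28],
  [-0.002, -0.0007, -0.0017, -0.4],
  [-0.002, -0.0007, -0.0017, -0.4],
])

```text
time: 10.65
tool_pos: [0.5906, 0.12, 0.1467]
tool_rot: [-2.586, 1.568, 2.748]
contact_force: [-3.4, 2.3, 2.0]
opening: 0.0634
```

```bash
python3 s.py
```

```text
t 10.65 p [0.5906 0.12   0.1467] x [-0.0026  0.0011 -1.    ] yaw of jaw 35.6 q [ 7.300e-02  5.530e-01  1.412e+00  1.000e-03  1.179e+00 -5.490e-01] F [-3.37  2.34  2.01] M [ 0.458  0.568 -0.264] op 0.0634
```

move_arm([
  [-0.0002, 0, 0, -0.03],
  [-0.0003, 0, 0, -0.06],
])

```text
time: 10.9
tool_pos: [0.5905, 0.1199, 0.1468]
tool_rot: [-2.61, 1.568, 2.786]
contact_force: [-3.4, 1.7, 1.1]
opening: 0.0631
```

```bash
cat > m.py <<'E'
from h import *
o,R=st(); print(round(o['time'],2),'yaw',round(yaw_y(R),2),'Mz',round(o['torque'][2],3),'F',np.round(o['contact_force'],1),'z',round(o['tool_pos'][2],4),'q6',round(o['qpos'][5],3))
E
python3 m.py
```

```text
10.9 yaw 39.17 Mz -0.372 F [-3.4  1.7  1.1] z 0.1468 q6 -0.612
```

move_arm([
  [-0.0002, 0, 0, -0.03],
  [-0.0003, 0, 0, -0.06],
])

```text
time: 11.15
tool_pos: [0.5905, 0.1198, 0.1469]
tool_rot: [-2.613, 1.568, 2.845]
contact_force: [-4.2, 2.8, 1.9]
opening: 0.0634
```

```bash
python3 m.py
```

```text
11.15 yaw 42.77 Mz -0.311 F [-4.2  2.8  1.9] z 0.1469 q6 -0.674
```

move_arm([
  [-0.0002, 0, 0, -0.03],
  [-0.0003, 0, 0, -0.06],
])

```text
time: 11.4
tool_pos: [0.5904, 0.1198, 0.1469]
tool_rot: [-2.634, 1.568, 2.888]
contact_force: [-6.1, 2.3, 1.6]
opening: 0.0637
```

```bash
python3 m.py
```

```text
11.4 yaw 46.37 Mz -0.245 F [-6.1  2.3  1.6] z 0.1469 q6 -0.737
```

move_arm([
  [-0.0002, -0.0007, -0.0014, -0.03],
  [-0.0004, -0.0007, -0.0014, -0.06],
])

```text
time: 11.65
tool_pos: [0.5904, 0.1197, 0.1472]
tool_rot: [-2.661, 1.569, 2.926]
contact_force: [-4.7, 3.5, 0.4]
opening: 0.0633
```

```bash
python3 m.py
```

```text
11.65 yaw 50.08 Mz -0.332 F [-4.7  3.5  0.4] z 0.1472 q6 -0.802
```

move_arm([
  [-0.0002, 0, 0, -0.03],
  [-0.0003, 0, 0, -0.06],
])

```text
time: 11.9
tool_pos: [0.5903, 0.1196, 0.1473]
tool_rot: [-2.647, 1.569, 3.002]
contact_force: [-6.1, 2.0, 1.3]
opening: 0.0634
```

```bash
python3 m.py
```

```text
11.9 yaw 53.69 Mz -0.275 F [-6.1  2.   1.3] z 0.1473 q6 -0.865
```

move_arm([
  [-0.0002, 0, -0.001, -0.03],
  [-0.0003, 0, -0.001, -0.06],
])

```text
time: 12.15
tool_pos: [0.5903, 0.1196, 0.1475]
tool_rot: [-2.486, 1.569, -3.057]
contact_force: [-5.9, 0.5, 1.0]
opening: 0.0634
```

```bash
python3 m.py
```

```text
12.15 yaw 57.32 Mz -0.296 F [-5.9  0.5  1. ] z 0.1475 q6 -0.928
```

move_arm([
  [-0.0002, 0, -0.001, -0.03],
  [-0.0003, 0, -0.001, -0.06],
])

```text
time: 12.4
tool_pos: [0.5902, 0.1196, 0.1477]
tool_rot: [-2.149, 1.57, -2.656]
contact_force: [-4.9, 0.6, 0.9]
opening: 0.0635
```

```bash
python3 m.py
```

```text
12.4 yaw 60.94 Mz -0.283 F [-4.9  0.6  0.9] z 0.1477 q6 -0.991
```

move_arm([
  [-0.0002, 0, -0.001, -0.03],
  [-0.0003, 0, -0.001, -0.06],
])

```text
time: 12.65
tool_pos: [0.5901, 0.1196, 0.1479]
tool_rot: [-1.413, 1.57, -1.857]
contact_force: [-4.0, -1.5, -0.8]
opening: 0.0633
```

```bash
python3 m.py
```

```text
12.65 yaw 64.55 Mz -0.345 F [-4.  -1.5 -0.8] z 0.1479 q6 -1.053
```

move_arm([
  [-0.0001, 0, 0, -0.03],
  [-0.0003, 0, 0, -0.06],
])

```text
time: 12.9
tool_pos: [0.5901, 0.1195, 0.148]
tool_rot: [-1.535, 1.57, -1.916]
contact_force: [-3.8, -2.9, -0.8]
opening: 0.0637
```

```bash
python3 m.py
```

```text
12.9 yaw 68.15 Mz -0.275 F [-3.8 -2.9 -0.8] z 0.148 q6 -1.116
```

move_arm([
  [-0.0001, 0, 0, -0.03],
  [-0.0003, 0, 0, -0.06],
])

```text
time: 13.15
tool_pos: [0.59, 0.1195, 0.1481]
tool_rot: [-1.671, 1.57, -1.989]
contact_force: [-3.8, -3.9, -0.6]
opening: 0.0631
```

```bash
python3 m.py
```

```text
13.15 yaw 71.75 Mz -0.302 F [-3.8 -3.9 -0.6] z 0.1481 q6 -1.179
```

move_arm([
  [-0.0001, -0.001, 0, -0.03],
  [-0.0003, -0.001, 0, -0.06],
])

```text
time: 13.4
tool_pos: [0.59, 0.1194, 0.1483]
tool_rot: [-1.355, 1.57, -1.61]
contact_force: [-3.3, -2.9, -0.6]
opening: 0.0634
```

```bash
python3 m.py
```

```text
13.4 yaw 75.36 Mz -0.306 F [-3.3 -2.9 -0.6] z 0.1483 q6 -1.242
```

move_arm([
  [-0.0001, -0.001, 0, -0.03],
  [-0.0003, -0.001, 0, -0.06],
])

```text
time: 13.65
tool_pos: [0.59, 0.1192, 0.1484]
tool_rot: [-0.008, 1.571, -0.201]
contact_force: [-4.6, -2.0, -1.4]
opening: 0.0636
```

```bash
python3 m.py
```

```text
13.65 yaw 78.96 Mz -0.299 F [-4.6 -2.  -1.4] z 0.1484 q6 -1.306
```

move_arm([
  [-0.0001, 0, 0, -0.03],
  [-0.0003, 0, 0, -0.06],
])

```text
time: 13.9
tool_pos: [0.5899, 0.1191, 0.1486]
tool_rot: [-1.127, 1.571, -1.257]
contact_force: [-3.8, -2.9, -1.6]
opening: 0.0632
```

```bash
python3 m.py
```

```text
13.9 yaw 82.56 Mz -0.308 F [-3.8 -2.9 -1.6] z 0.1486 q6 -1.369
```

move_arm([
  [-0.0001, 0, 0, -0.03],
  [-0.0002, 0, 0, -0.06],
])

```text
time: 14.15
tool_pos: [0.59, 0.1191, 0.1487]
tool_rot: [-1.091, 1.57, -1.158]
contact_force: [-3.7, -3.4, -1.4]
opening: 0.0634
```

```bash
python3 m.py
```

```text
14.15 yaw 86.16 Mz -0.308 F [-3.7 -3.4 -1.4] z 0.1487 q6 -1.432
```

move_arm([
  [-0.0001, -0.001, -0.001, -0.03],
  [-0.0003, -0.001, -0.001, -0.06],
])

```text
time: 14.4
tool_pos: [0.5898, 0.1189, 0.1489]
tool_rot: [0.074, 1.57, 0.07]
contact_force: [-2.7, -2.5, -1.7]
opening: 0.0632
```

```bash
python3 m.py
```

```text
14.4 yaw 89.76 Mz -0.29 F [-2.7 -2.5 -1.7] z 0.1489 q6 -1.495
```

move_arm([
  [-0.0001, 0, 0, -0.03],
  [-0.0002, 0, 0, -0.06],
])

```text
time: 14.65
tool_pos: [0.5898, 0.1188, 0.1489]
tool_rot: [-0.172, 1.57, -0.113]
contact_force: [-0.7, -2.3, -0.8]
opening: 0.0635
```

```bash
python3 m.py
```

```text
14.65 yaw 93.36 Mz -0.323 F [-0.7 -2.3 -0.8] z 0.1489 q6 -1.558
```

move_arm([
  [-0.0001, 0, 0, -0.03],
  [-0.0003, 0, 0, -0.06],
])

```text
time: 14.9
tool_pos: [0.5897, 0.1187, 0.1491]
tool_rot: [-0.441, 1.57, -0.319]
contact_force: [-1.5, -2.2, -1.7]
opening: 0.0636
```

```bash
python3 m.py
```

```text
14.9 yaw 96.96 Mz -0.27 F [-1.5 -2.2 -1.7] z 0.1491 q6 -1.621
```

move_arm([
  [-0.0001, 0, 0, -0.03],
  [-0.0003, 0, 0, -0.06],
])

```text
time: 15.15
tool_pos: [0.5897, 0.1187, 0.1492]
tool_rot: [-0.661, 1.57, -0.477]
contact_force: [-0.1, -3.8, -2.2]
opening: 0.0633
```

```bash
python3 m.py
```

```text
15.15 yaw 100.56 Mz -0.315 F [-0.1 -3.8 -2.2] z 0.1492 q6 -1.683
```

move_arm([
  [-0.0001, -0.001, 0, -0.03],
  [-0.0002, -0.001, 0, -0.06],
])

```text
time: 15.4
tool_pos: [0.5897, 0.1185, 0.1493]
tool_rot: [-0.163, 1.57, 0.084]
contact_force: [0.7, -3.2, -0.9]
opening: 0.0637
```

```bash
python3 m.py
```

```text
15.4 yaw 104.16 Mz -0.284 F [ 0.7 -3.2 -0.9] z 0.1493 q6 -1.747
```

move_arm([
  [-0.0001, -0.001, 0, -0.03],
  [-0.0002, -0.001, 0, -0.06],
])

```text
time: 15.65
tool_pos: [0.5898, 0.1183, 0.1494]
tool_rot: [0.429, 1.57, 0.739]
contact_force: [0.3, -0.3, -1.1]
opening: 0.0633
```

```bash
python3 m.py
```

```text
15.65 yaw 107.76 Mz -0.328 F [ 0.3 -0.3 -1.1] z 0.1494 q6 -1.81
```

move_arm([
  [-0.0001, 0, 0, -0.03],
  [-0.0002, 0, 0, -0.06],
])

```text
time: 15.9
tool_pos: [0.5898, 0.1182, 0.1494]
tool_rot: [-0.034, 1.57, 0.339]
contact_force: [0.6, -0.5, -0.5]
opening: 0.0637
```

```bash
python3 m.py
```

```text
15.9 yaw 111.36 Mz -0.267 F [ 0.6 -0.5 -0.5] z 0.1494 q6 -1.873
```

move_arm([
  [-0.0002, 0, 0, -0.03],
  [-0.0003, 0, 0, -0.06],
])

```text
time: 16.15
tool_pos: [0.5898, 0.1181, 0.1495]
tool_rot: [-0.512, 1.57, -0.076]
contact_force: [0.8, 1.0, -1.0]
opening: 0.0634
```

```bash
python3 s.py w9
```

```text
t 16.15 p [0.5898 0.1181 0.1495] x [ 4.e-04 -0.e+00 -1.e+00] yaw of jaw 114.96 q [ 0.07   0.547  1.415 -0.     1.179 -1.936] F [ 0.81  1.05 -0.96] M [-0.022 -0.312 -0.296] op 0.0634
```

View pics/w9.png

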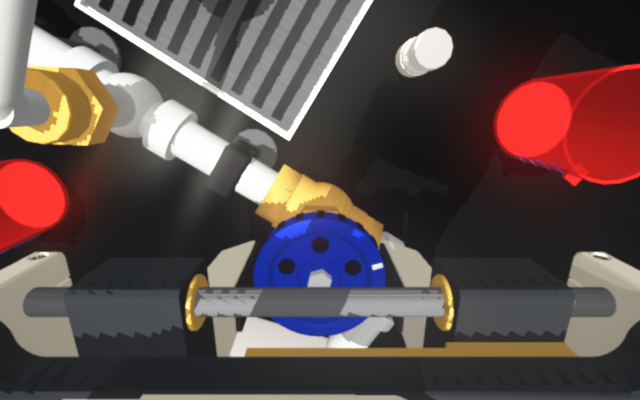

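The tick is still at (377,266), so there has been no slip. The total is 284.5°, and I'll go on in small steps.

move_arm([
  [-0.0002, 0, 0, -0.03],
  [-0.0003, 0, 0, -0.06],
])

```text
time: 16.45
tool_pos: [0.5898, 0.118, 0.1496]
tool_rot: [-0.761, 1.57, -0.262]
contact_force: [1.6, -0.7, -0.2]
opening: 0.0635
```

```bash
python3 m.py
```

```text
16.45 yaw 118.56 Mz -0.27 F [ 1.6 -0.7 -0.2] z 0.1496 q6 -1.999
```

move_arm([
  [-0.0002, 0, 0, -0.03],
  [-0.0003, 0, 0, -0.06],
])

```text
time: 16.7
tool_pos: [0.5898, 0.118, 0.1498]
tool_rot: [-1.007, 1.57, -0.446]
contact_force: [1.1, -1.1, -0.6]
opening: 0.0632
```

```bash
python3 m.py
```

```text
16.7 yaw 122.16 Mz -0.455 F [ 1.1 -1.1 -0.6] z 0.1498 q6 -2.062
```

Torque has jumped to 0.455. I'll take a smaller step to confirm the stop.

move_arm([
  [0, 0, 0, -0.015],
  [0, 0, 0, -0.015],
])

```text
time: 16.95
tool_pos: [0.5898, 0.1179, 0.1498]
tool_rot: [-0.902, 1.57, -0.327]
contact_force: [1.6, -0.9, 0.1]
opening: 0.0632
```

```bash
python3 m.py
```

```text
16.95 yaw 122.93 Mz -0.524 F [ 1.6 -0.9  0.1] z 0.1498 q6 -2.075
```

move_arm([
  [0, 0, 0, -0.018],
  [0, 0, 0, -0.018],
])

```text
time: 17.2
tool_pos: [0.5898, 0.1179, 0.1498]
tool_rot: [-0.99, 1.57, -0.396]
contact_force: [2.8, -2.3, -0.7]
opening: 0.0633
```

```bash
python3 s.py w10
```

```text
t 17.2 p [0.5898 0.1179 0.1498] x [ 4.e-04 -2.e-04 -1.e+00] yaw of jaw 124.02 q [ 0.07   0.547  1.415 -0.     1.18  -2.094] F [ 2.82 -2.29 -0.74] M [-0.212 -0.568 -0.594] op 0.0633
```

View pics/w10.png

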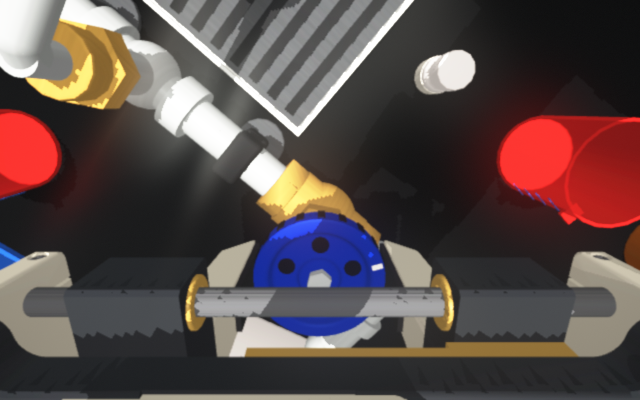

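The stop is confirmed: torque rose steadily 0.28→0.46→0.52→0.59 with no slip. Now the quarter turn back. I'll turn about 94.5° at the hand, since the rubber bush gives about 5° on reversal, and descend 3 mm.

move_arm([
  [0.0004, 0, 0, 0.12],
  [0.0016, 0, 0, 0.27],
  [0.0028, 0, 0, 0.42],
  [0.004, 0, 0, 0.57],
  [0.0044, 0, 0, 0.6],
])

```text
time: 17.88
tool_pos: [0.5896, 0.1188, 0.1483]
tool_rot: [1.088, 1.57, 1.055]
contact_force: [2.2, 1.7, 2.6]
opening: 0.0631
```

```bash
python3 m.py
```

```text
17.88 yaw 88.09 Mz 0.277 F [2.2 1.7 2.6] z 0.1483 q6 -1.467
```

move_arm([
  [0.0008, 0, 0, 0.15],
  [0.0016, 0, 0, 0.3],
  [0.0024, 0, 0, 0.45],
  [0.003, 0, 0, 0.6],
  [0.003, 0, 0, 0.6],
])

```text
time: 18.5
tool_pos: [0.5899, 0.1196, 0.1472]
tool_rot: [1.713, 1.568, 1.053]
contact_force: [2.1, 4.0, 1.7]
opening: 0.0632
```

```bash
python3 m.py
```

```text
18.5 yaw 52.14 Mz 0.215 F [2.1 4.  1.7] z 0.1472 q6 -0.839
```

move_arm([
  [0.0006, 0, 0, 0.13],
  [0.0012, 0, 0, 0.26],
  [0.0016, 0, 0, 0.37],
  [0.0016, 0, 0, 0.37],
])

```text
time: 19.0
tool_pos: [0.5903, 0.1199, 0.1466]
tool_rot: [1.93, 1.567, 0.882]
contact_force: [3.3, 6.4, 2.2]
opening: 0.0632
```

```bash
python3 s.py w11
```

```text
t 19.0 p [0.5903 0.1199 0.1466] x [ 0.0021  0.0026 -1.    ] yaw of jaw 29.97 q [ 0.072  0.55   1.418  0.003  1.171 -0.452] F [3.33 6.36 2.24] M [ 1.038 -0.785  0.193] op 0.0632
```

View pics/w11.png

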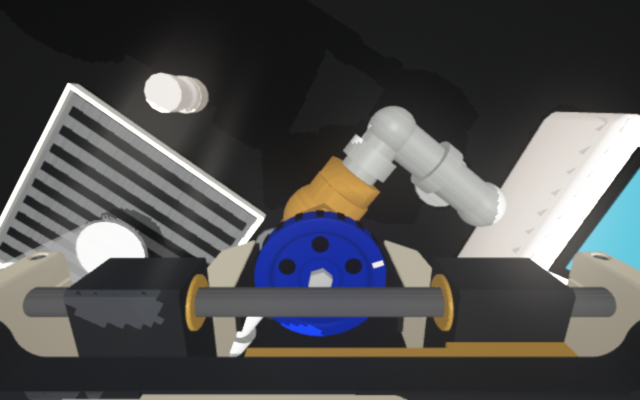

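The hand turned back 94°, about 89.5° at the wheel after bush give. The tick is still fixed in the grip. Releasing.

move_arm([
  [0, 0, 0, 0],
  [0, 0, 0, 0],
  [0, 0, 0, 0],
  [0, 0, 0, 0],
  [0, 0, 0, 0],
], gripper=0)

```text
time: 19.68
tool_pos: [0.5896, 0.1179, 0.146]
tool_rot: [-1.509, 1.571, -2.56]
contact_force: [0.2, 0.2, -0.6]
opening: 0.0918
```

```bash
python3 s.py w12
```

```text
t 19.68 p [0.5896 0.1179 0.146 ] x [-2.e-04 -1.e-04 -1.e+00] yaw of jaw 29.82 q [ 0.07   0.55   1.419 -0.     1.172 -0.45 ] F [ 0.23  0.18 -0.57] M [-0.002 -0.14  -0.037] op 0.0918
```

View pics/w12.png

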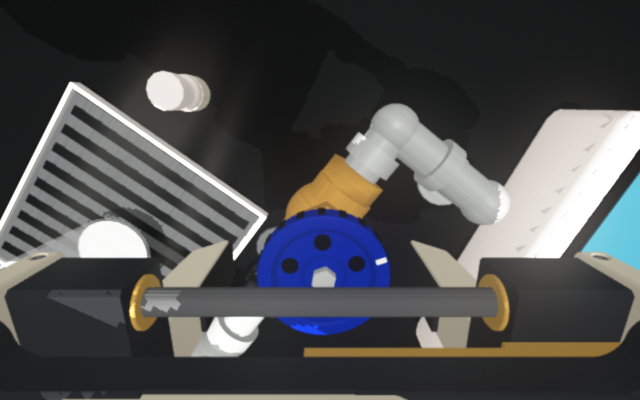

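move_arm([
  [-0.08, 0, 0, 0],
  [-0.18, 0, 0, 0],
  [-0.28, 0, 0, 0],
  [-0.35, 0, 0, 0],
  [-0.35, 0, 0, 0],
])

```text
time: 20.35
tool_pos: [0.5906, 0.1181, 0.2885]
tool_rot: [1.108, 1.566, 0.058]
contact_force: [-0.1, -0.6, -0.0]
opening: 0.0915
```

```bash
python3 - <<'E'
from h import *
import cv2
info()
im=robot.read_camera("scene")[:,:,::-1]; cv2.imwrite("pics/scene13f.png",im)
cv2.imwrite("pics/scene13.png",cv2.resize(im[150:290,220:400],None,fx=4,fy=4,interpolation=cv2.INTER_CUBIC))
E
```

```text
t 20.35 p [0.5906 0.1181 0.2885] x [ 5.e-03  3.e-04 -1.e+00] yaw of jaw 29.83 q [ 0.07   0.45   1.189 -0.     1.498 -0.45 ] F [-0.09 -0.63 -0.04] M [ 0.007 -0.111  0.036] op 0.0915
```

View pics/scene13.png

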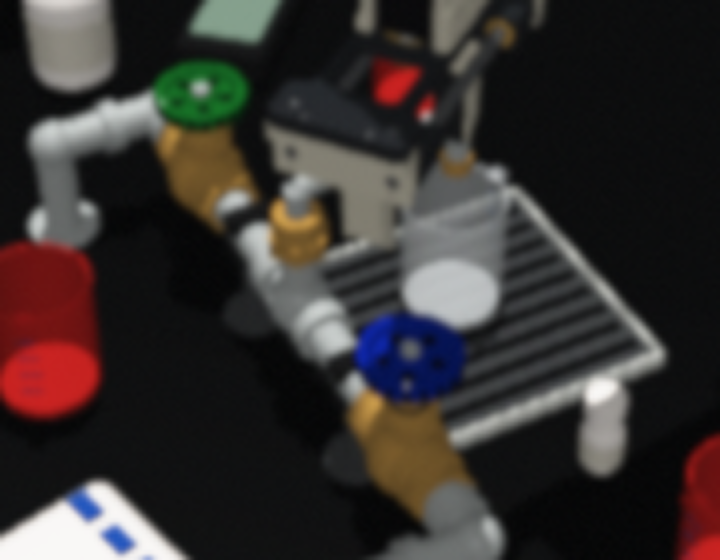

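View pics/scene13f.png

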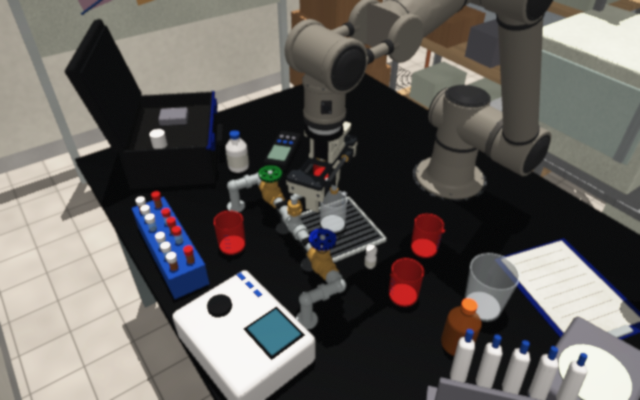

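The scene view shows the beaker at (452,240), mouth at (457,160), green wheel (201,92) and vials all where they were. The blue wheel is higher, with its tick moved from (432,328) to (407,385), and the hand is clear. Handing in.

```bash
python3 -c "
from cell import robot
print(robot.hand_in())"
```

```text
the job is handed in; nothing more can be done
None
```

I did the job in the order asked and handed it in at about 20 s of the 72 s; the hand-in gave no verdict.

- **Outlet:** I gripped the tube and swung it about 23°. A wrist picture taken afterwards put the mouth about 4 mm from the beaker rim's centre. The last scene picture shows the mouth and beaker still in place.
- **Opening the blue valve:** I turned the wheel about 293° counterclockwise, letting the hand rise about 10 mm with the stem. The running torque was 0.2 to 0.37 N m. At the stop it rose in small steps to 0.46, 0.52 and 0.59 N m, and I stopped there.
- **Forces on the wheel:** The vertical force read at most about 3 N. The sideways force briefly reached 9 N because the grip was slightly off centre, and I trimmed it as I went.
- **Turning back:** The hand turned back 94°. I estimate about 89.5° of that reached the wheel, after allowing for give in the rubber bush from the stated stiffness; I did not measure the wheel angle separately. The mark on the wheel stayed fixed in the grip throughout, so there was no slip.
- **Final checks:** The hand is open and well above the wheel. In the last scene picture, the green wheel and the other things in view look unmoved. I did not measure their positions again.

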